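Close a slide box and stack the second one on its lugs

TASK

Close the lid of the open slide box fully, then stack the shut slide box squarely on top of it, so that the recesses in its base drop over the two lugs on the lid below and it sits down flat and locked. Set the box down with the gripper rather than dropping it, and leave the amber bottle, the foil-topped beaker and the small tip box with the plain blue lid standing where they are.

Things in the scene. Friction and masses are not known exactly. Their poses are not given: they have to be found in the camera images.
- open_slide_box: Open slide storage box, grey plastic, white hinged lid, loose on the bench, 0.4 to 0.6 kg. 62 mm wide (its x), 130 mm long (its y); body 34 mm high, 46 mm to the flat lid top when shut. Origin: centre of its underside, z up. The lid is hinged along the top of the +x long side, away from the robot.
- lid_hinge (a point): Middle of the lid's hinge axis, which runs along the open box's y at x = +31 mm, z = 34 mm. Axes as the open box's.
- lid_top (a point): Centre of the lid's flat outer face; z points out of it. The lid is 62 x 130 mm, 12 mm thick (hinge at its underside). On this face stand two oblong lugs, 36 mm (x) by 14 mm (y), 7 mm high, tapering above 2 mm to 30 by 8 mm at the top, centred at y = +46 and -46 mm.
- lid (a joint): Angle of the lid in rad: 0 shut, 1.57 upright, 2.0 fully open (leaning away from the robot). Starts between 1.2 and 1.9. The hinge is a little stiff (0.03 N m): the lid stays where it is left and must be pushed all the way down (about 1 N near its free edge). It has no latch.
- shut_slide_box: Second slide box, same size and shape, lid fixed shut, 0.2 to 0.42 kg. Axes and origin as the open box; 46 mm high to the lid, 53 mm over its lugs. Two recesses in its underside, 40 (x) by 18 (y) mm, 7.5 mm deep, at y = +46 and -46 mm, fit the lugs with 2 mm to spare each side; half a turn is the same. Grasp across the 62 mm width at mid-length.
- amber_bottle: Amber glass bottle with a white cap, 48 mm across, 108 mm high, standing between the two boxes. Leave it. Origin: centre of its underside.
- foil_beaker: Beaker with a foil cover, 75 mm across, 85 mm high, behind the boxes. Leave it. Origin: centre of its underside.
- blue_lid_box: Small frosted tip box with a plain blue lid without lugs, 69 x 121 x 51 mm, behind the boxes. Leave it. Origin: centre of its underside.
There are look-alikes about, which are no part of the job. Leave any purple look-alike of the shut_slide_box alone.

How it is judged:
By the outcome, as a careful person would: the job done as asked, in the order asked, and still so for the second after the job is handed in, with the robot touching nothing.
It also fails if it takes over 58 s, if anything falls off the work surface, if the arm or the gripper's body presses on something with over 40 N, if the wrist force passes 120 N, or if a joint passes its speed limit or range.

ROBOT

A 7-joint arm with a two-finger parallel gripper is mounted at the origin on a cart in front of the work surface, level with it; the furniture and walls round the work are solid. World frame = base frame: x ahead of the robot, y to its left, z up, the work surface at z = 0. Lengths are in mm, angles in degrees, forces in N, time in s.
With the tool pointing down it reaches from about 425 to 950 mm from the base axis. Payload 4.7 kg.
Tool frame: the origin (TCP) lies at the very end of the fingers, on their centre line; the grasp point (between the pads) lies 19 mm behind it; z points along the fingers, y is the line along which they close (so a half turn about z gives the same grasp; the last joint's range is limited). The gripper opens to 85 mm and grips with 20 to 120 N. Pads are 22 mm wide; open, the fingers measure 114 mm over their backs; the gripper's body (76 mm by 85 mm) begins 54 mm behind the grasp point. The pads swing forward as they close: fully open they stand 13 mm farther back than shut.
Start: joints at [-1.656, 26.849, -2.785, 87.806, 1.381, 65.374, -4.715], TCP at [675.017, 0.046, 231.335] pointing down, gripper open.
Joint ranges: [-148.3, 148.3], [-19.14, 114.17], [-79.39, 73.82], [5.75, 140.21], [-59.74, 239.74], [12.07, 113.84], [-152.46, 152.46]. Speed limits (degrees/s): [147.25, 147.25, 180, 180, 180, 180, 180].

INTERFACE

Orientations are given as [roll, pitch, yaw] about the fixed x, y, z axes, in that order (R = Rz(yaw) Ry(pitch) Rx(roll)).
In Python, from station import env, snapshot, camera_params, regions_of gives the robot as it stands. The module is installed in compiled form; this text tells all that it offers.
- The arm moves only by the shell command python3 -m pendant 'ROWS' [FORCE]. ROWS is JSON, a list of rows, each a list of 3 entries, a list of its own where there are three numbers: the shift along the tool's x, y, z in mm, then the turn, a rotation vector about the tool's x, y, z in degrees, then the finger opening in mm, from 0 to 85.4. A call has 1 to 10 rows; each row is the pose to reach, as a shift and turn from the pose commanded when the call began, along the tool's axes at that moment; what a row does not reach only later rows make up. A row lasts 1/10 s, in which the tool goes at most 50 mm and 8.59 degrees, less where a joint would pass 70% of its speed; a pose out of reach is approached as far as the arm can. A call with a gripper value outside its range is refused whole. The fingers move at their own pace and stop on an object; FORCE is the grip in N (left out, the last holds). Time passes only in rows, so rows that repeat a pose let the fingers close. It gives the time, the measured TCP pose, the force, the opening and the grip force at its end, in the units of the state.
- env.read_state(): the state, without advancing time (a new reading comes with each control period).
- snapshot(name): name is "scene" or "side" or "wrist"; returns (picture, depth): 420x560x3 uint8, red, green, blue; 420x560 float32, mm along the optical axis (not along the pixel's ray), 0 where there is no reading.
- camera_params(name): a dict with "fx", "fy", "cx", "cy" (pixels), "dist_coeffs" ([k1, k2, p1, p2, k3] as OpenCV has them; the pictures are not rectified), "R" (3x3) and "t" (3): a world point X has camera coordinates R X + t. Camera axes: x right, y down, z forward; pixel columns grow to the right and rows downward; lengths in mm; the calibration is good to about 2 mm. A picture is of the moment at which its call begins: read the wrist's pose just before it. camera_params takes no time and is no camera call; for the wrist camera it gives the pose at the moment of the call.
- env.finish_job(): hands the job in; it is judged then, once.
Trained networks look in the newest picture that a camera, given by its name, has taken for a name from the list of things; names that differ only in an ending like _2 or _b are one class to them, and where a whole thing is asked for, a point or a joint stands for the part that bears it (a point fixed in the world has none). Each returns a list of dicts, best first, with "confidence" (0 to 1); they miss things now and then, are a little off and sometimes report something else, mostly with a low value. They report only what shows in the picture. A call takes as long as a camera call. They do not tell look-alikes from the thing itself.
- regions_of(thing, camera): "pixels" (420x560 bool, what is visible of it) and "extent" ([left, top, right, bottom] in pixels, round what is visible of it).
The state is a dict: "clock": time; "q": joint angles; "qvel": joint speeds; "tau": joint torques, N m; "ee_pos": TCP position; "tcp_rot": TCP orientation; "wrist_force": force on the tool from outside, world axes, zero at the start; "ft_torque": the same for the moment, N m; "width": opening from 0.0 (shut) to 1.0 (fully open); "grasp_force": force on a finger pad.
Only numpy, scipy, OpenCV 4.12 (cv2) and the standard library are available. Lean on these libraries where they do the work, as an engineer would, in place of code of your own. Each camera call takes 0.05 s, during which the arm holds its last target. There are 200 camera calls.

## Working session

There is one attempt and no reset: what is moved stays moved. The work goes in short steps, Python scripts to look and compute and a shell command to move; the robot and the scene stay as the last step left them, time stands still between calls to the robot, and variables do not carry over. Pictures are saved under pics/ and viewed, at most 10 in all, crops included, and the job is handed in when it is done.

```bash
mkdir -p pics
cat > h.py <<'E'
import numpy as np, cv2
from station import env, snapshot, camera_params, regions_of
def cloud(cam, depth, mask=None):
    p=camera_params(cam); K=np.array([[p['fx'],0,p['cx']],[0,p['fy'],p['cy']],[0,0,1]])
    v,u=np.nonzero((depth>0)&(mask if mask is not None else True))
    n=cv2.undistortPoints(np.stack([u,v],1).astype(np.float64)[:,None],K,np.array(p['dist_coeffs'],float))[:,0]
    d=depth[v,u]; C=np.c_[n*d[:,None],d]
    return (C-np.array(p['t']))@np.array(p['R']), np.stack([u,v],1)
def save(name,img,scale=1):
    cv2.imwrite('pics/'+name,cv2.resize(img[...,::-1],None,fx=scale,fy=scale,interpolation=cv2.INTER_CUBIC))
E
python3 - <<'E'
from h import *
ims=[]
for c in ['scene','side']:
    im,d=snapshot(c); save(c+'0.png',im,1.4); np.savez(c+'0.npz',im=im,d=d)
    for t in ['open_slide_box','lid_top','shut_slide_box','amber_bottle','foil_beaker','blue_lid_box']:
        for r in regions_of(t,c)[:3]:
            P,_=cloud(c,d,r['pixels'])
            if len(P)==0: continue
            print(c,t,round(r['confidence'],2),np.round(r['extent']),'med',np.round(np.median(P,0)),'p2',np.round(np.percentile(P,2,axis=0)),'p98',np.round(np.percentile(P,98,axis=0)))
s=env.read_state(); print(s['clock'],s['ee_pos'],s['tcp_rot'])
E
```

```text
scene open_slide_box 0.61 [317. 134. 358. 190.] med [ 558. -255.   29.] p2 [ 509. -327.    1.] p98 [ 586. -196.   97.]
scene open_slide_box 0.3 [301. 190. 317. 227.] med [520. -18.  64.] p2 [503. -40.   8.] p98 [542.  -8. 111.]
scene lid_top 0.9 [319. 133. 334. 171.] med [ 580. -258.   60.] p2 [ 571. -326.   35.] p98 [ 587. -195.   98.]
scene shut_slide_box 0.95 [230. 308. 287. 390.] med [440. 344.  46.] p2 [385. 280.   5.] p98 [508. 393.  54.]
scene shut_slide_box 0.69 [251. 236. 300. 301.] med [507. 167.  47.] p2 [476.  89.   5.] p98 [546. 217.  54.]
scene amber_bottle 0.78 [298. 191. 319. 228.] med [519. -19.  62.] p2 [503. -43.   4.] p98 [545.  -8. 111.]
scene foil_beaker 0.84 [210. 190. 239. 226.] med [699.  77.  71.] p2 [679.  39.  10.] p98 [734.  94.  87.]
scene blue_lid_box 0.7 [255. 143. 298. 181.] med [ 699. -174.   47.] p2 [ 669. -249.   -0.] p98 [ 752. -128.   52.]
side open_slide_box 0.78 [287. 151. 311. 195.] med [ 563. -255.   29.] p2 [ 511. -331.   -2.] p98 [ 594. -191.   96.]
side open_slide_box 0.64 [232. 169. 263. 198.] med [ 703. -151.   40.] p2 [ 669. -239.    2.
[... 300 characters left out ...]
. 354.  41.] p2 [382. 291.   1.] p98 [512. 396.  53.]
side amber_bottle 0.59 [286. 223. 316. 264.] med [511. 199.  46.] p2 [476.  96.   5.] p98 [547. 219.  54.]
side amber_bottle 0.58 [293. 179. 311. 220.] med [525. -16.  48.] p2 [ 503. -198.   -2.] p98 [561.  -5. 107.]
side foil_beaker 0.72 [212. 196. 243. 230.] med [702.  85.  61.] p2 [679.  41.   5.] p98 [737.  97.  85.]
side blue_lid_box 0.68 [233. 170. 261. 200.] med [ 703. -155.   39.] p2 [ 670. -241.   -1.] p98 [ 748. -125.   51.]
side blue_lid_box 0.26 [213. 195. 242. 231.] med [703.  84.  62.] p2 [679.  38.   6.] p98 [741.  97.  85.]
0.7 [6.75019421e+02 4.50088544e-02 2.31356569e+02] [ 1.79993439e+02 -3.55854073e-03  9.00007633e+01]
```

View pics/scene0.png

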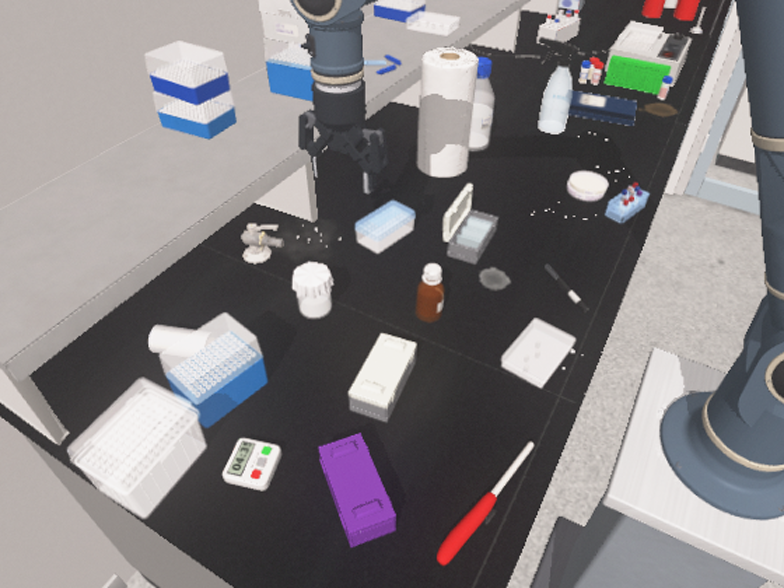

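Run:
```python
from h import *
z=np.load('scene0.npz'); im,d=z['im'],z['d']
save('crop0.png',im[120:400,200:380],2.1)
P,uv=cloud('scene',d)
def rect(name,lo,hi,zr):
    m=np.all((P[:,:2]>lo)&(P[:,:2]<hi),1)&(P[:,2]>zr[0])&(P[:,2]<zr[1])
    Q=P[m]; r=cv2.minAreaRect(Q[:,:2].astype(np.float32)); print(name,len(Q),r, 'medz',np.median(Q[:,2]), 'rgb',np.median(im[uv[m][:,1],uv[m][:,0]],0)); return Q
rect('boxA',(460,75),(565,235),(42,60))
rect('boxB',(370,260),(525,410),(42,60))
rect('open rim',(490,-345),(600,-180),(28,38))
Q=rect('open lid',(540,-345),(620,-180),(45,150))
u,s,vt=np.linalg.svd(Q-Q.mean(0),full_matrices=False);print(Q.mean(0),vt,s)
rect('open any',(490,-345),(620,-180),(6,150))
```

```text
boxA 1400 ((513.1798095703125, 148.84005737304688), (64.23194122314453, 132.4355010986328), 8.412947654724121) medz 47.40358307373418 rgb [242. 240. 235.]
boxB 2256 ((448.82513427734375, 332.9131774902344), (64.80525970458984, 131.83351135253906), 52.00719451904297) medz 46.708763469979885 rgb [148.  75. 184.]
open rim 373 ((546.63232421875, -263.0944519042969), (73.8458023071289, 133.65113830566406), 3.5508458614349365) medz 31.942121784145762 rgb [168. 166. 163.]
open lid 308 ((578.9244995117188, -260.3201904296875), (22.092256546020508, 134.0816192626953), 0.7993925213813782) medz 74.2100197049879 rgb [217. 213. 202.]
[ 580.48620653 -255.14709718   75.88050961] [[-0.06466023  0.99678062  0.04740723]
 [-0.04157925 -0.05015651  0.99787549]
 [-0.99704073 -0.0625517  -0.04468853]] [793.33863887 320.23001448  61.89041219]
open any 1245 ((551.6118774414062, -263.25018310546875), (82.92029571533203, 135.75274658203125), 4.383032321929932) medz 29.927635075934344 rgb [179. 181. 179.]
```

Candidates for the shut box (original scene-image pixels) are the white box at about (273,268) and the purple look-alike at about (255,348). I choose the white one. The only open box has its white lid upright at about (327,150), with its body at about (337,167). The blue-lid tip box at (275,162) is not a candidate.

View pics/crop0.png

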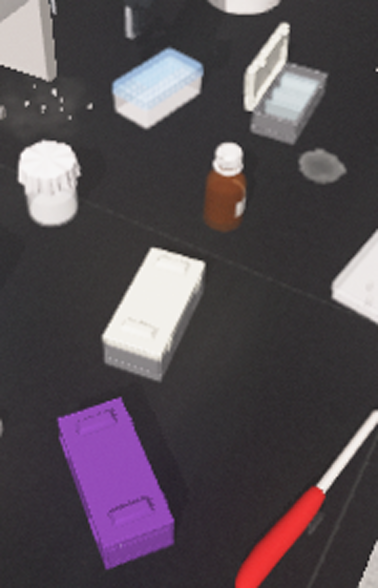

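The white box at crop (155,310) has a grey body and two lugs, so it is the shut box. The open box at (288,85) has its lid about upright on the far side. I start by going behind that lid with the fingers closed.

```bash
python3 -m pendant '[[[-50,-6,10],[0,0,-2],0],[[-100,-12,30],[0,0,-4],0],[[-150,-18,50],[0,0,-4],0],[[-200,-25,70],[0,0,-4],0],[[-240,-25,85],[0,0,-4],0],[[-262,-25,100],[0,0,-4],0],[[-262,-25,120],[0,0,-4],0],[[-262,-25,120],[0,0,-4],0]]'
python3 - <<'E'
from h import *
im,d=snapshot('wrist'); save('wrist1.png',im); np.savez('wrist1.npz',im=im,d=d)
P,uv=cloud('wrist',d)
for n,lo,hi,zr in [('rim',(490,-345),(600,-180),(28,38)),('lid',(540,-345),(625,-180),(45,120))]:
    m=np.all((P[:,:2]>lo)&(P[:,:2]<hi),1)&(P[:,2]>zr[0])&(P[:,2]<zr[1]);Q=P[m]
    if len(Q)>10: print(n,len(Q),cv2.minAreaRect(Q[:,:2].astype(np.float32)),np.percentile(Q,2,axis=0),np.percentile(Q,98,axis=0))
E
```

```text
clock: 1.5
ee_pos: [647.5, -262.7, 108.0]
tcp_rot: [-179.7, -0.1, 93.9]
wrist_force: [0.6, 0.5, -0.9]
width: -0.002
grasp_force: 0.0
rim 3905 ((550.7686157226562, -263.8494873046875), (74.89302825927734, 130.3525848388672), 4.090427398681641) [ 511.68098038 -328.38055919   28.24469148] [ 587.65912372 -200.68887642   36.62072236]
lid 13170 ((584.1395874023438, -261.17987060546875), (23.673974990844727, 130.32115173339844), 4.043773651123047) [ 573.51755674 -301.68817246   48.53882543] [ 593.21170745 -197.97726178   98.70716244]
```

View pics/wrist1.png

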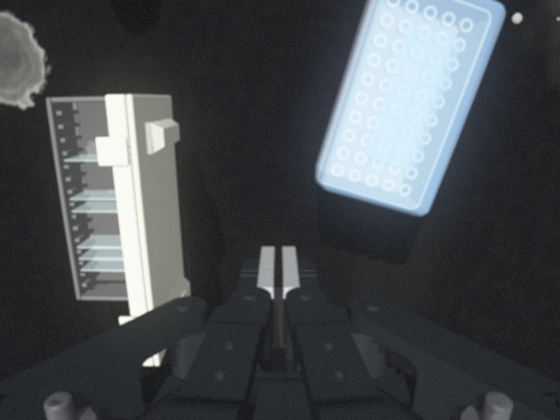

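The wrist view shows the lid about upright (125–180, 95–320) with a lug facing the gripper, and the closed fingers at (278,265). The blue-lid box is clear at (420,100). I'll push the lid over along its arc.

```bash
python3 -m pendant '[[[5,-25,20],[0,0,0],0],[[5,-40,32],[0,0,0],0],[[5,-46,32],[0,0,0],0],[[5,-52,32],[0,0,0],0],[[5,-59,32],[0,0,0],0],[[5,-65,32],[0,0,0],0],[[5,-71,32],[0,0,0],0],[[5,-77,32],[0,0,0],0]]'
python3 - <<'E'
from h import *
im,d=snapshot('side'); save('side2.png',im[120:240,200:360],4)
E
```

```text
clock: 2.35
ee_pos: [572.7, -262.4, 79.6]
tcp_rot: [180.0, 0.0, 94.0]
wrist_force: [0.9, -0.5, -0.5]
width: -0.002
grasp_force: 0.3
```

View pics/side2.png

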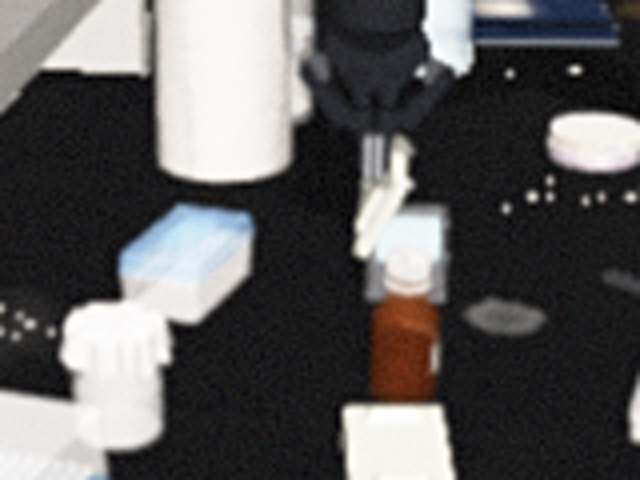

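The side view shows the lid (385,195) tilting toward the robot with the fingers behind it, so I continue down the arc.

```bash
python3 -m pendant '[[[0,-7,2],[0,0,0],0],[[0,-13,6],[0,0,0],0],[[0,-18,10],[0,0,0],0],[[0,-23,15],[0,0,0],0],[[0,-27,20],[0,0,0],0],[[0,-30,24],[0,0,0],0],[[0,-33,28],[0,0,0],0],[[0,-35,31],[0,0,0],0],[[0,-36,33],[0,0,0],0],[[0,-36,33],[0,0,0],0]]'
python3 -m pendant '[[[0,0,0.5],[0,0,0],0],[[0,0,1],[0,0,0],0],[[0,0,1],[0,0,0],0]]'
```

```text
clock: 3.4
ee_pos: [537.0, -264.8, 46.3]
tcp_rot: [180.0, -0.0, 94.0]
wrist_force: [-0.6, 0.9, -0.2]
width: -0.002
grasp_force: 0.0
clock: 3.7
ee_pos: [537.1, -264.9, 46.1]
tcp_rot: [180.0, 0.0, 94.0]
wrist_force: [-2.1, 0.5, 5.5]
width: 0.006
grasp_force: 2.9
```

```bash
python3 -m pendant '[[[0,0,-10],[0,0,0],0],[[0,0,-50],[0,0,0],0],[[-30,0,-90],[0,0,0],0],[[-60,0,-130],[0,0,0],40],[[-80,0,-170],[0,0,0],80],[[-80,0,-180],[0,0,0],85],[[-80,0,-180],[0,0,0],85],[[-80,0,-180],[0,0,0],85]]'
cat >> h.py <<'E'
def toprect(cam,d,lo,hi,zr):
    P,uv=cloud(cam,d); m=np.all((P[:,:2]>lo)&(P[:,:2]<hi),1)&(P[:,2]>zr[0])&(P[:,2]<zr[1]);Q=P[m]
    print(zr,len(Q),cv2.minAreaRect(Q[:,:2].astype(np.float32)),'z',np.percentile(Q[:,2],[2,50,98]))
E
python3 - <<'E'
from h import *
im,d=snapshot('wrist'); save('wrist3.png',im); np.savez('wrist3.npz',im=im,d=d)
toprect('wrist',d,(485,-360),(610,-170),(42,49))
toprect('wrist',d,(485,-360),(610,-170),(42,60))
toprect('wrist',d,(485,-360),(610,-170),(51,60))
toprect('wrist',d,(485,-360),(610,-170),(20,60))
E
```

```text
clock: 4.5
ee_pos: [542.1, -343.1, 224.1]
tcp_rot: [-179.9, -0.1, 94.1]
wrist_force: [-0.7, -0.0, 0.8]
width: 0.846
grasp_force: 0.0
(42, 49) 11003 ((542.0787963867188, -264.3465576171875), (63.7615966796875, 128.6828155517578), 4.19077730178833) z [42.75205372 44.35356684 47.67970888]
(42, 60) 12086 ((542.0787963867188, -264.3465576171875), (63.7615966796875, 128.6828155517578), 4.19077730178833) z [42.7825662  44.45352192 51.66584237]
(51, 60) 552 ((542.5541381835938, -264.49163818359375), (31.155614852905273, 100.4500503540039), 3.7735819816589355) z [51.0146831  51.59639146 52.97082647]
(20, 60) 12249 ((542.9194946289062, -264.3981018066406), (66.94279479980469, 129.14761352539062), 3.5540454387664795) z [42.47159492 44.43888061 51.65734581]
```

View pics/wrist3.png

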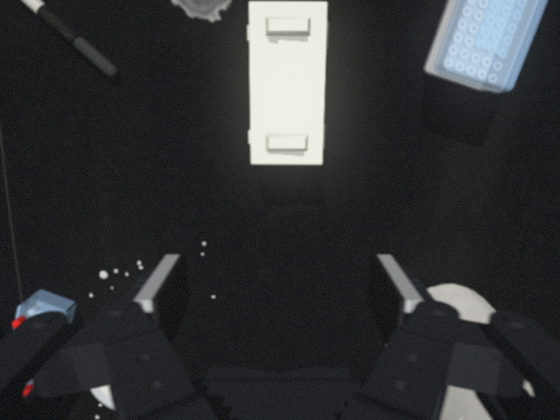

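The lid is shut: its top is flat with both lugs up at (288,25) and (288,143). Fingertip contact was at z = 46.1 with 5.5 N. Next is the shut white box.

```bash
python3 -m pendant '[[[50,1,0],[0,0,0],85],[[100,3,0],[0,0,0],85],[[150,5,0],[0,0,0],85],[[200,6,0],[0,0,0],85],[[250,8,0],[0,0,0],85],[[300,9,0],[0,0,-2],85],[[350,10,0],[0,0,-4.4],85],[[395,11,0],[0,0,-4.4],85],[[413,12,0],[0,0,-4.4],85],[[413,12,0],[0,0,-4.4],85]]'
python3 -m pendant '[[[0,0,0],[0,0,0],85],[[0,0,0],[0,0,0],85]]'
python3 - <<'E'
from h import *
im,d=snapshot('wrist'); save('wrist4.png',im); np.savez('wrist4.npz',im=im,d=d)
for z in [(42,49),(51,60),(42,60)]: toprect('wrist',d,(455,60),(580,240),z)
E
```

```text
clock: 5.55
ee_pos: [523.8, 72.9, 223.7]
tcp_rot: [-179.8, -0.1, 98.9]
wrist_force: [-0.2, -0.2, 0.4]
width: 0.995
grasp_force: 0.0
clock: 5.75
ee_pos: [525.3, 66.5, 224.5]
tcp_rot: [-179.9, 0.0, 98.3]
wrist_force: [-0.1, 0.3, 0.4]
width: 0.996
grasp_force: 0.0
(42, 49) 10499 ((513.1729736328125, 146.76605224609375), (63.44020080566406, 124.14408874511719), 8.29732894897461) z [43.62563667 45.22907159 47.83982379]
(51, 60) 924 ((513.0038452148438, 149.92495727539062), (31.974376678466797, 102.68663024902344), 8.665565490722656) z [51.06585959 52.15733481 53.60551549]
(42, 60) 11753 ((513.1729736328125, 146.76605224609375), (63.44020080566406, 124.14408874511719), 8.29732894897461) z [43.66244094 45.34808914 52.65510947]
```

View pics/wrist4.png

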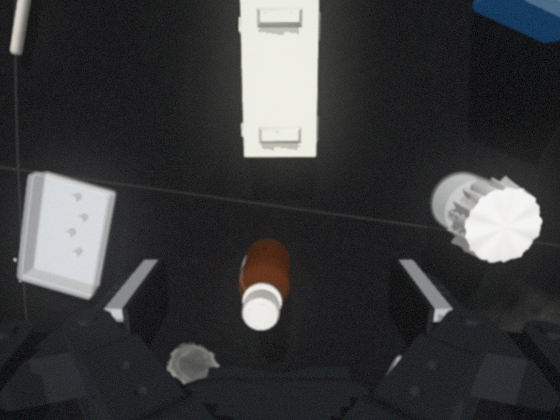

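The chosen white box lies at (280,80) in the wrist view. The bottle at (262,285) and the beaker at (490,220) are clear of the grasp.

```bash
python3 -c "
from h import *
s=env.read_state(); y=np.radians(s['tcp_rot'][2]); d=np.array([513.0,149.7])-s['ee_pos'][:2]
print(s['ee_pos'],s['tcp_rot'],d@[np.cos(y),np.sin(y)],d@[np.sin(y),-np.cos(y)])"
python3 -m pendant '[[[40,0,30],[0,0,-0.2],85],[[75,0,60],[0,0,-0.2],85],[[84,0,100],[0,0,-0.2],85],[[84,0,130],[0,0,-0.2],85],[[84,0,140],[0,0,-0.2],85],[[84,0,140],[0,0,-0.2],85]]'
```

```text
[525.45856965  66.34248516 224.70137294] [-1.79927269e+02  3.60154994e-02  9.82455860e+01] 84.28256435531833 -0.3749453915693756
clock: 6.4
ee_pos: [513.0, 149.7, 84.2]
tcp_rot: [-179.8, 0.1, 98.5]
wrist_force: [-0.2, -0.5, 0.4]
width: 0.995
grasp_force: 0.0
```

```bash
python3 -m pendant '[[[0,0,25],[0,0,0],85],[[0,0,50],[0,0,0],85],[[0,0,66],[0,0,0],85],[[0,0,74],[0,0,0],85],[[0,0,74],[0,0,0],85],[[0,0,74],[0,0,0],60],[[0,0,74],[0,0,0],50],[[0,0,74],[0,0,0],50],[[0,0,74],[0,0,0],50],[[0,0,74],[0,0,0],50]]' 50
```

```text
clock: 7.4
ee_pos: [514.7, 151.5, 12.9]
tcp_rot: [179.8, -0.0, 98.6]
wrist_force: [0.7, -1.2, 6.9]
width: 0.709
grasp_force: 56.8
```

```bash
python3 -m pendant '[[[0,0,0],[0,0,0],40],[[0,0,0],[0,0,0],40],[[0,0,0],[0,0,0],40]]' 50
```

```text
clock: 7.7
ee_pos: [514.7, 151.5, 12.9]
tcp_rot: [179.8, -0.0, 98.6]
wrist_force: [-0.5, -0.4, 7.8]
width: 0.715
grasp_force: 56.8
```

```bash
python3 -m pendant '[[[0,0,-10],[0,0,0],40],[[0,0,-35],[0,0,0],40],[[0,0,-65],[0,0,0],40],[[0,0,-95],[0,0,0],40],[[0,0,-125],[0,0,0],40],[[0,0,-150],[0,0,0],40],[[0,0,-165],[0,0,0],40],[[0,0,-170],[0,0,0],40],[[0,0,-170],[0,0,0],40],[[0,0,-170],[0,0,0],40]]' 60
python3 - <<'E'
from h import *
s=env.read_state(); print(s['ee_pos'],s['tcp_rot'],s['wrist_force'],s['ft_torque'])
im,d=snapshot('wrist'); save('wrist5.png',im); np.savez('wrist5.npz',im=im,d=d)
p=camera_params('wrist'); print(-np.array(p['R']).T@np.array(p['t']))
import math
from scipy.spatial.transform import Rotation as Ro
P,uv=cloud('wrist',d); T=Ro.from_euler('xyz',s['tcp_rot'],degrees=True)
L=T.inv().apply(P-s['ee_pos'])
m=(abs(L[:,1])<45)&(L[:,0]<120)&(L[:,0]>20)&(L[:,2]>-60)&(L[:,2]<10); Q=L[m]
print(len(Q),np.percentile(Q,[1,50,99],axis=0))
top=Q[abs(Q[:,2]-np.median(Q[:,2]))<3]; r=cv2.minAreaRect(top[:,:2].astype(np.float32)); print('top',r,top[:,0].max(),top.min(0),top.max(0))
lug=Q[Q[:,2]<np.median(Q[:,2])-5.5]; print('lug',len(lug),cv2.minAreaRect(lug[:,:2].astype(np.float32)) if len(lug)>5 else '',np.median(lug[:,2]))
A=np.c_[top[:,:2],np.ones(len(top))]; print('plane',np.linalg.lstsq(A,top[:,2],rcond=None)[0])
E
```

```text
clock: 8.7
ee_pos: [512.5, 150.9, 180.3]
tcp_rot: [-179.9, 0.0, 98.6]
wrist_force: [-0.2, 0.3, -3.6]
width: 0.717
grasp_force: 67.1
[512.5103374  150.88937708 180.29956532] [-1.79879574e+02  2.18494141e-02  9.86007942e+01] [-0.24885802  0.26278165 -3.64093303] [ 0.04095127 -0.02359505  0.00857586]
[501.90600464 218.10987383 321.62698734]
29405 [[ 20.51278817 -31.10116964 -39.48726617]
 [ 44.77297133  -0.78924628 -31.91005597]
 [ 63.35013818  29.30321954  -7.5957568 ]]
top ((41.71620178222656, -1.2887649536132812), (63.38153839111328, 43.43072509765625), 89.99032592773438) 63.436552438452786 [ 20.00125075 -32.97858335 -34.90839044] [ 63.43655244  30.39981673 -28.91066911]
lug 3594 ((44.81021499633789, -0.7146167755126953), (32.01697540283203, 10.737944602966309), 89.95159149169922) -38.62892894456873
plane [-8.30991244e-04  2.76291482e-03 -3.17709642e+01]
```

View pics/wrist5.png

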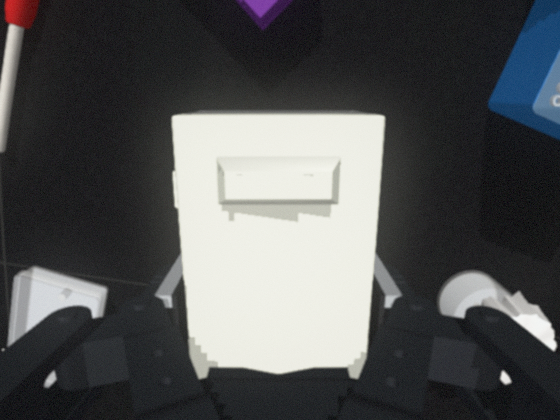

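The box is held level and centred: the front lug is at (278,180), 44.8 mm ahead of the TCP. I carry it above the target and over the bottle.

```bash
python3 -m pendant '[[[-20,-2,0],[0,0,0],40],[[-60,-5,0],[0,0,1],40],[[-105,-8,0],[0,0,1.5],40],[[-150,-11,0],[0,0,2],40],[[-200,-15,0],[0,0,2.5],40],[[-250,-19,0],[0,0,3],40],[[-300,-23,0],[0,0,4],40],[[-345,-26,0],[0,0,4.6],40],[[-385,-29,0],[0,0,4.6],40],[[-405,-31,0],[0,0,4.6],40]]' 60
python3 -m pendant '[[[-5,0,20],[0,0,0],40],[[-8.8,-0.7,40],[0,0,0],40],[[-8.8,-0.7,60],[0,0,0],40],[[-8.8,-0.7,75],[0,0,0],40],[[-8.8,-0.7,80],[0,0,0],40],[[-8.8,-0.7,80],[0,0,0],40],[[-8.8,-0.7,80],[0,0,0],40]]' 60
python3 -c "
from h import *
s=env.read_state(); y=np.radians(s['tcp_rot'][2]); d=np.array([543.2,-262.9])-s['ee_pos'][:2]
print(s['ee_pos'],s['tcp_rot'],d@[np.cos(y),np.sin(y)],d@[np.sin(y),-np.cos(y)])
for c in ['side','scene']:
  im,dd=snapshot(c); np.savez(c+'6.npz',im=im,d=dd)
  toprect(c,dd,(490,-360),(600,-170),(120,155)) if 0 else None
  for zr in [(98,108),(103,125),(40,49)]:
    toprect(c,dd,(490,-345),(595,-180),zr)
"
```

```text
clock: 9.75
ee_pos: [541.9, -258.8, 179.8]
tcp_rot: [-179.9, 0.1, 93.7]
wrist_force: [-0.6, -0.3, -2.6]
width: 0.711
grasp_force: 67.0
clock: 10.45
ee_pos: [543.9, -262.7, 101.9]
tcp_rot: [179.9, 0.0, 94.0]
wrist_force: [0.1, -0.3, -2.9]
width: 0.714
grasp_force: 67.0
[ 543.88870693 -262.66770307  101.9204175 ] [1.79932969e+02 2.70851766e-02 9.40198243e+01] -0.18344596820009798 -0.7032970021840251
(98, 108) 69 ((528.6705932617188, -222.81394958496094), (81.66714477539062, 55.586585998535156), 68.8348617553711) z [ 98.13156766 103.109065   107.62047328]
(103, 125) 167 ((538.67919921875, -225.06906127929688), (85.50395965576172, 68.96446990966797), 4.222771644592285) z [103.30880717 115.32659287 124.45303875]
(40, 49) 252 ((542.1510009765625, -258.88653564453125), (61.818756103515625, 129.56695556640625), 3.96932053565979) z [41.22403294 44.34296134 48.29610216]
(98, 108) 88 ((516.8639526367188, -252.60037231445312), (140.51885986328125, 55.84336471557617), 68.91015625) z [ 98.57712491 103.29170229 107.83523091]
(103, 125) 221 ((537.71533203125, -230.39071655273438), (86.63089752197266, 69.35694885253906), 10.413870811462402) z [103.49905225 115.49279746 124.38392597]
(40, 49) 363 ((541.624755859375, -262.5323181152344), (63.198429107666016, 134.0614471435547), 4.761032581329346) z [40.45720128 45.72537472 48.59711698]
```

```bash
python3 -m pendant '[[[-0.2,-0.7,12],[0,0,0],40],[[-0.2,-0.7,22],[0,0,0],40],[[-0.2,-0.7,29],[0,0,0],40],[[-0.2,-0.7,32],[0,0,0],40],[[-0.2,-0.7,34],[0,0,0],40],[[-0.2,-0.7,36],[0,0,0],40],[[-0.2,-0.7,37],[0,0,0],40],[[-0.2,-0.7,38],[0,0,0],40],[[-0.2,-0.7,38],[0,0,0],40]]' 60
python3 -m pendant '[[[0,0,1],[0,0,0],40],[[0,0,2],[0,0,0],40],[[0,0,3],[0,0,0],40],[[0,0,4],[0,0,0],40],[[0,0,4],[0,0,0],40],[[0,0,4],[0,0,0],40]]' 60
```

```text
clock: 11.45
ee_pos: [542.6, -262.9, 63.4]
tcp_rot: [180.0, 0.0, 94.0]
wrist_force: [-0.5, -0.4, -3.5]
width: 0.717
grasp_force: 67.1
clock: 12.05
ee_pos: [542.6, -262.9, 59.3]
tcp_rot: [180.0, -0.0, 94.0]
wrist_force: [0.4, -0.1, -3.0]
width: 0.715
grasp_force: 67.1
```

```bash
python3 -m pendant '[[[0,0,0.5],[0,0,0],40],[[0,0,1],[0,0,0],40],[[0,0,1.5],[0,0,0],40],[[0,0,1.5],[0,0,0],40],[[0,0,1.5],[0,0,0],40]]' 60
```

```text
clock: 12.55
ee_pos: [542.7, -262.9, 59.0]
tcp_rot: [180.0, 0.0, 94.0]
wrist_force: [-3.8, 0.4, 5.4]
width: 0.715
grasp_force: 68.3
```

Contact at TCP z = 59.0 matches the predicted seated height, with 5.4 N of force. I release gently, back off upward and check.

```bash
python3 -m pendant '[[[0,0,0],[0,0,0],64],[[0,0,0],[0,0,0],68],[[0,0,0],[0,0,0],76],[[0,0,0],[0,0,0],85],[[0,0,0],[0,0,0],85],[[0,0,0],[0,0,0],85],[[0,0,0],[0,0,0],85]]' 20
python3 -m pendant '[[[0,0,-15],[0,0,0],85],[[0,0,-45],[0,0,0],85],[[0,0,-85],[0,0,0],85],[[-30,0,-125],[0,0,0],85],[[-60,0,-155],[0,0,0],85],[[-80,0,-170],[0,0,0],85],[[-80,0,-170],[0,0,0],85],[[-80,0,-170],[0,0,0],85]]'
python3 - <<'E'
from h import *
im,d=snapshot('wrist'); save('wrist7.png',im); im2,d2=snapshot('side'); save('side7.png',im2[120:240,230:350],5)
for z in [(86,95),(96.5,104)]: toprect('wrist',d,(485,-360),(610,-170),z)
P,_=cloud('wrist',d); m=(abs(P[:,0]-542)<45)&(abs(P[:,1]+264)<75)&(P[:,2]>86)&(P[:,2]<94);Q=P[m]
print('tilt',np.linalg.lstsq(np.c_[Q[:,:2]-[542,-264],np.ones(len(Q))],Q[:,2],rcond=None)[0])
E
```

```text
clock: 13.25
ee_pos: [542.6, -262.9, 57.8]
tcp_rot: [180.0, -0.0, 94.0]
wrist_force: [-0.8, 0.0, 0.7]
width: 0.997
grasp_force: 0.0
clock: 14.05
ee_pos: [547.9, -342.1, 228.1]
tcp_rot: [180.0, -0.0, 94.0]
wrist_force: [0.3, 0.4, -0.5]
width: 0.998
grasp_force: 0.0
(86, 95) 13592 ((541.140869140625, -267.2789611816406), (63.64006042480469, 121.3417739868164), 4.245161533355713) z [88.12803986 89.70132029 93.71156979]
(96.5, 104) 726 ((541.3074951171875, -262.9665832519531), (30.854555130004883, 100.80976104736328), 4.2301177978515625) z [96.5390805  97.04214423 98.40337653]
tilt [-6.10042260e-04  2.05331839e-03  8.97680308e+01]
```

View pics/side7.png

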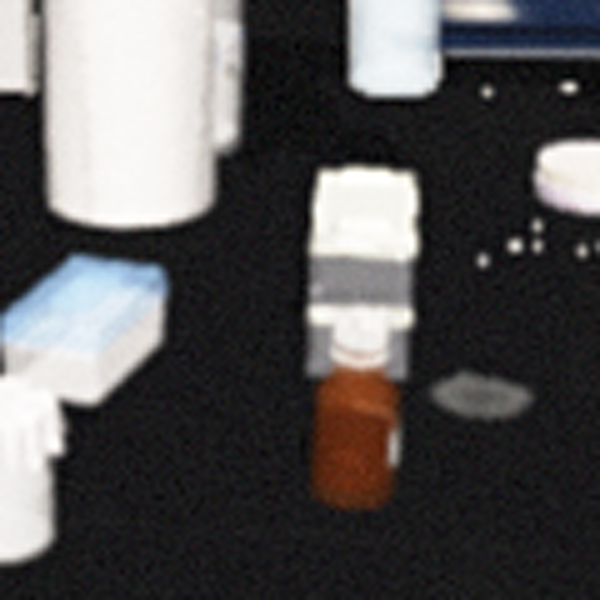

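The side view shows the shut box (365,235) square and flat on the closed box (360,340), with the bottle (355,440) and blue-lid box undisturbed. The lug tops read 45.4 mm above the lower ones, against 46 mm when seated, and tilt is about 0.1°. It is locked, so I hand in.

```bash
python3 -c "
from station import env
print(env.finish_job())"
```

```text
the job is handed in; nothing more can be done
None
```

The open box's lid is shut and the white shut box sits flat and locked on its lugs; it was set down with the gripper and handed in at about 14 s, and the bottle, beaker, blue-lid box and purple look-alike were left alone.

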